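Stamp the delivery note

TASK

Take the large oblong self-inking stamp from the tray and stamp the delivery note on the clipboard: set the stamp inside the empty frame at the foot of the form, centred, square to its lines and right way up, press its head all the way down to the stop, hold a moment and let it spring back. Make no imprint anywhere else. Then stand the stamp back upright in the tray bay it came from, without knocking over the other two stamps.

Things in the scene. Friction and masses are not known exactly. Their poses are not given: they have to be found in the camera images.
- stamp: The large oblong self-inking stamp, black plastic, loose, upright, about 0.2 kg. Foot 50 (x) x 68 (y) x 10 mm high, above it a grey cage 36 x 52 mm, then the sprung head. Origin: centre of the foot's underside. z up, y along the long side, -x its front: the side with the white imprint card on the head and white strip at that edge of its top. Printing plate 36 x 56 mm, centred in the foot.
- stamp_top (a point): Centre of the flat top of the large stamp's head: 88 mm above the foot's underside when up, 66 mm when fully pressed. The head is 44 (x) x 62 (y) x 50 mm high (underside 38 mm up), and the stamp can be carried by gripping it across its 44 mm. Axes as the stamp's.
- stamp_front (a point): Middle of the lower front edge of the large stamp's foot, 25 mm from its origin towards -x. Axes as the stamp's.
- stamp_head (a joint): How far the large stamp's head is pressed down into the stamp, m: 0 up, 0.022 at the stop. The spring pushes back with about 5.5 N at first and 15.5 N at the stop and lifts the head again when let go.
- stamp_small: The small oblong stamp, same shape and material, foot 34 x 46 mm, 68 mm high; a bystander in another bay of the tray. Origin: centre of the underside.
- stamp_round: The round stamp, foot 48 mm in diameter, 79 mm high; a bystander in another bay of the tray. Origin: centre of the underside.
- tray: Fixed wooden stamp tray, 110 (x) x 262 (y) mm, three bays side by side along y, each 102 (x) x 82 (y) mm inside, centres at y = -86, 0 and 86 mm; floor 4 mm above the desk, rims and dividers 4 mm thick, 16 mm high. Which stamp stands in which bay varies. Origin: centre of the underside.
- clipboard: Fixed A5 clipboard flat on the desk, 242 (x) x 170 (y) mm, holding the delivery note; steel clip up to 20 mm high at its +x end (head of the form). Paper's top is 5.5 mm above the desk. A loose pen lies across the upper half of the form. Either tray or clipboard may lie on the left, the other on the right. Origin: centre of the underside.
- frame (a point): Centre of the empty dark-ruled frame at the foot of the form (the end away from the clip), on the paper's surface. 64 (x) x 84 (y) mm inside its lines; +x points to the clip, y along the frame's long side, z up. Right way up: the stamp's front (-x) faces the foot of the form (-x of this frame).
There are look-alikes about, which are no part of the job. What is shaped like the stamp but pink or purple is not meant.

How it is judged:
On the way:
1. the large stamp stands flat in the frame, centred within 10 mm each way, within 0.14 rad of square and right way up, with its head pressed to the stop, for 0.2 s (value of joint stamp_head above 0.0205 m and x of stamp in the frame of frame between -0.01 and 0.01 m and y of stamp in the frame of frame between -0.01 and 0.01 m and angle between the x axis of stamp and the x axis of frame, either way round below 0.14 rad and x of stamp_front in the frame of frame below 0 m and z of stamp in the frame of frame below 0.004 m and angle between stamp's own z axis and vertical below 0.06 rad), for 0.2 s.
At the end, for the whole second after the job is handed in: After the form has been stamped, the large stamp stands upright (within 0.08 rad) and at rest on the floor of the tray bay it came from (origin within 40 mm of where it stood), released, its head fully up (within 3 mm); the other two stamps still stand (value of joint stamp_head below 0.003 m and distance of stamp from where it was at the start of the episode below 0.04 m and height (world z) of stamp below 0.009 m and angle between stamp's own z axis and vertical below 0.08 rad and linear speed of stamp below 0.02 m/s and angle between each of stamp_small, stamp_round's own z axis and vertical below 0.3 rad); the robot touches nothing.
It fails at once if the large stamp's head is pressed more than 18 mm down while the stamp is not within the frame, square and right way up (a wrong imprint) (value of joint stamp_head above 0.018 m and not (x of stamp in the frame of frame between -0.01 and 0.01 m and y of stamp in the frame of frame between -0.01 and 0.01 m and angle between the x axis of stamp and the x axis of frame, either way round below 0.14 rad and x of stamp_front in the frame of frame below 0 m)).
It fails at once if another stamp is knocked over (angle between any of stamp_small, stamp_round's own z axis and vertical above 0.6 rad).
It also fails if it takes over 64 s, if anything falls off the work surface, if the arm or the gripper's body presses on something with over 40 N, if the wrist force passes 120 N, or if a joint passes its speed limit or range.

ROBOT

A 6-joint arm with a two-finger parallel gripper is mounted at the origin on the work surface. World frame = base frame: x ahead of the robot, y to its left, z up, the work surface at z = 0. Lengths are in m, angles in rad, forces in N, time in s.
With the tool pointing down it reaches from about 0.35 to 0.875 m from the base axis. Payload 4.2 kg.
Tool frame: the origin (TCP) lies midway between the tips of the shut fingers; the grasp point (between the pads) lies 19 mm behind it; z points along the fingers, y is the direction in which the jaws open and shut (so a half turn about z gives the same grasp; the last joint's range is limited). The gripper opens to 85 mm and grips with 20 to 120 N. Pads are 22 mm wide; open, the fingers measure 114 mm over their backs; the gripper's body (76 mm by 85 mm) begins 54 mm behind the grasp point. The pads swing forward as they close: fully open they stand 13 mm farther back than shut.
Start: joints at [-0.989, 0.385, 0.008, 0, -1.194, -0.259], TCP at [0.198, -0.593, 0.231] pointing down, gripper open.
Joint ranges: [-3.14, 3.14], [-1.21, 2.06], [-1.07, 1.41], [-3.16, 2.05], [-2.99, -0.16], [-3.1, 3.1]. Speed limits (rad/s): [2.79, 2.79, 3.14, 3.14, 3.14, 3.14].

INTERFACE

Orientations are given as a rotation vector (axis times angle).
In Python, from station import manip gives the robot as it stands.
- The arm moves only by the tool send_rows, never from a script. Its arguments are lists of equal length, an entry for each row: "translation": the shift along the tool's x, y, z in cm, a list of three; "rotation": the turn, a rotation vector about the tool's x, y, z in degrees, a list of three. A call has 1 to 12 rows; each row shifts and turns the pose as measured when the row begins, along the tool's axes as they then stand; what a row does not reach is not made up. A row lasts 1/10 s, in which the tool goes at most 50 mm and 8.59 degrees, less where a joint would pass 70% of its speed; a pose out of reach is approached as far as the arm can. A call with a gripper value outside its range is refused whole. "jaw" is the gripper command: -1 is fully open, 1 is shut, values between are in proportion, set as the call begins (left out, the last holds). The fingers move at their own pace and stop on an object; "squeeze" is the grip in N (left out, the last holds). Time passes only in rows, so rows that do not move let the fingers close. It gives the time, the measured TCP pose, the force and the opening at its end, in the units of the state.
- manip.state(): the state, without advancing time (a new reading comes with each control period).
- manip.get_image(name): name is "scene" or "top"; returns a dict with "color" (384x512x3 uint8, blue, green, red), "K" (3x3 intrinsics, pixels), "pose" (4x4, takes a point from camera to world coordinates). Camera axes: x right, y down, z forward; pixel columns grow to the right and rows downward; lengths in m; the calibration is good to about 2 mm. A picture is of the moment at which its call begins. There is no depth.
- manip.hand_in(): hands the job in, once; it reports no verdict.
Trained networks look in a picture, given as the dict that the camera call returned (one of the last four; its "shot" number tells which), for a name from the list of things; names that differ only in an ending like _2 or _b are one class to them, and where a whole thing is asked for, a point or a joint stands for the part that bears it (a point fixed in the world has none). Each returns a list of dicts, best first, with "confidence" (0 to 1); they miss things now and then, are a little off and sometimes report something else, mostly with a low value. They report only what shows in the picture. A call takes as long as a camera call. They do not tell look-alikes from the thing itself.
- manip.masks_of(picture, label): "pixels" (384x512 bool, what is visible of it) and "location" ([row, column] in pixels, amid what is visible of it).
- manip.pinpoint(picture, label): "location" ([row, column] in pixels: a listed point, or the origin of a listed thing).
The state is a dict: "clock": time; "joints": joint angles; "qd": joint speeds; "tau": joint torques, N m; "tcp_pos": TCP position; "tool_rot": TCP orientation; "contact_force": force on the tool from outside, world axes, zero at the start; "torque": the same for the moment, N m; "gripper_width": finger opening in m.
Only numpy, scipy, OpenCV 4.12 (cv2) and the standard library are available. Lean on these libraries where they do the work, as an engineer would, in place of code of your own. Each camera call takes 0.05 s, during which the arm holds its last target.

## Working session

There is one attempt and no reset: what is moved stays moved. The work goes in short steps, Python scripts to look and compute and a tool call to move; the robot and the scene stay as the last step left them, time stands still between calls to the robot, and variables do not carry over. Pictures are saved under pics/ and viewed, and the job is handed in when it is done.

Besides the shell and the picture viewer there is one more tool, called after ">>>" as name(argument=value, ...) on one line, values as JSON. send_rows: Moves the arm, as the interface text tells. Its arguments: {"type":"object","properties":{"translation":{"type":"array"},"rotation":{"type":"array"},"jaw":{"type":"number"},"squeeze":{"type":"number"}},"required":["translation","rotation"]}

```bash
mkdir -p pics; ls
cat > h.py <<'E'
import numpy as np,cv2
from station import manip
from scipy.spatial.transform import Rotation as R
def ray(im,loc,z):
    K=np.array(im["K"]);P=np.array(im["pose"])
    d=P[:3,:3]@np.linalg.inv(K)@np.array([loc[1],loc[0],1.]);o=P[:3,3]
    return o+d*(z-o[2])/d[2]
def proj(im,p):
    K=np.array(im["K"]);P=np.linalg.inv(np.array(im["pose"]))
    c=P[:3,:3]@np.array(p)+P[:3,3];q=K@c;return (q[:2]/q[2])
E
python3 - <<'E'
from h import *
s=manip.state();print({k:np.round(v,3) for k,v in s.items()})
ims={}
for n in("scene","top"):
    im=manip.get_image(n);cv2.imwrite(f"pics/{n}0.png",im["color"]);ims[n]=im
    print(n,np.round(im["pose"],3).tolist(),np.round(im["K"],1).tolist())
    for l in("stamp","stamp_top","stamp_front","stamp_small","stamp_round","tray","clipboard","frame"):
        try:
            for r in manip.pinpoint(im,l): print(l,np.round(r["location"],1),round(r["confidence"],2),np.round(ray(im,r["location"],{"stamp":.004,"stamp_top":.092,"stamp_front":.004,"frame":.0055}.get(l,0)),3))
        except Exception as e: print(l,e)
E
```

```text
pics
{'clock': np.float64(0.0), 'joints': array([-0.989,  0.386,  0.007, -0.   , -1.194, -0.259]), 'qd': array([-0.   , -0.   , -0.001, -0.002, -0.   ,  0.001]), 'tau': array([-2.0000e-03, -3.9229e+01,  1.8840e+01,  4.1860e+00, -5.0000e-03,
        0.0000e+00]), 'tcp_pos': array([ 0.198, -0.592,  0.23 ]), 'tool_rot': array([ 5.05e-01, -3.10e+00, -3.00e-03]), 'contact_force': array([0.432, 0.315, 0.427]), 'torque': array([-0.01 ,  0.015, -0.029]), 'gripper_width': np.float64(0.085)}
scene [[0.631, 0.638, -0.442, 1.092], [0.776, -0.511, 0.369, -0.405], [0.01, -0.576, -0.818, 1.007], [0.0, 0.0, 0.0, 1.0]] [[430.1, 0.0, 250.8], [0.0, 430.1, 191.8], [0.0, 0.0, 1.0]]
stamp [208.1 319.2] 0.83 [0.712 0.162 0.004]
stamp [182.2 357.7] 0.65 [0.718 0.313 0.004]
stamp [159.1 303.9] 0.6 [0.556 0.25  0.004]
stamp_top [141.7 307.6] 0.9 [0.563 0.244 0.092]
stamp_top [161.6 368.6] 0.88 [0.721 0.325 0.092]
stamp_top [191.4 324.5] 0.64 [0.717 0.16  0.092]
stamp_top [233.5 153.7] 0.6 [ 0.546 -0.254  0.092]
stamp_front [218.4 324.2] 0.92 [0.745 0.149 0.004]
stamp_front [155.1 300.2] 0.7 [0.538 0.252 0.004
[... 459 characters left out ...]
18 0.162 0.004]
stamp [152.1 118.2] 0.73 [0.702 0.318 0.004]
stamp [211.3 332.1] 0.7 [ 0.545 -0.217  0.004]
stamp_top [139.1 170.8] 0.91 [0.702 0.165 0.092]
stamp_top [195.5 133. ] 0.9 [0.571 0.244 0.092]
stamp_top [138.8 107.5] 0.71 [0.704 0.31  0.092]
stamp_front [141.3 185.1] 0.7 [0.729 0.149 0.004]
stamp_front [157.2 117.7] 0.7 [0.689 0.318 0.004]
stamp_front [214.2 147.3] 0.63 [0.542 0.237 0.004]
stamp_front [208.3 145.2] 0.6 [0.557 0.243 0.004]
stamp_small [204.  116.8] 0.96 [0.569 0.314 0.   ]
stamp_round [212.  181.1] 0.83 [0.547 0.155 0.   ]
tray [210.9 145.7] 0.65 [0.551 0.242 0.   ]
clipboard [209.3 334.6] 0.61 [ 0.55  -0.224  0.   ]
frame [234.2 346.3] 0.83 [ 0.488 -0.248  0.005]
```

Run:
```python
import cv2,numpy as np
s=cv2.imread("pics/scene0.png");t=cv2.imread("pics/top0.png")
cv2.imwrite("pics/s0c.png",cv2.resize(s[110:300,90:410],(800,475),interpolation=cv2.INTER_CUBIC))
cv2.imwrite("pics/t0c.png",cv2.resize(t[110:280,80:240],(640,680)[:2] if 0 else (560,595),interpolation=cv2.INTER_CUBIC))
cv2.imwrite("pics/t0d.png",cv2.resize(t[110:280,260:420],(560,595),interpolation=cv2.INTER_CUBIC))
```

```text
(no output)
```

View pics/s0c.png

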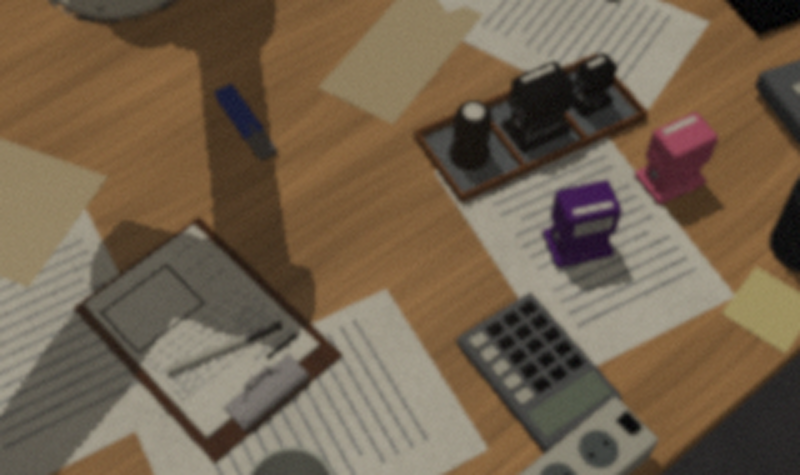

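View pics/t0c.png

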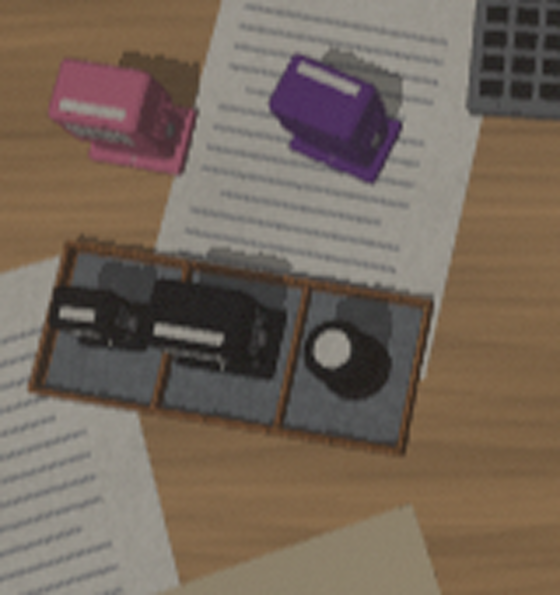

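View pics/t0d.png

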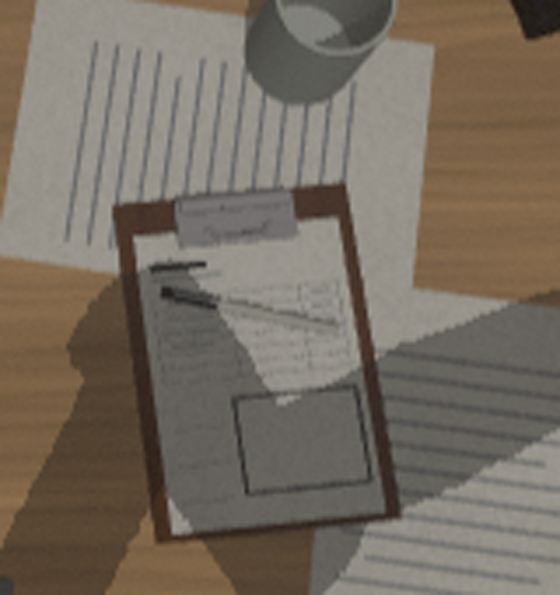

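The large black stamp in the middle bay, with its top near top-camera (row 196, col 133), fits the description. The small black stamp at (200, 103) and the round one at (210, 176) are bystanders. The pink stamp at (139, 108) and the purple one at (139, 171) are look-alikes. The frame is around (235, 346), and the white strip faces down (-x), as does the foot of the form. Next I'll get the yaws from the edges.

```bash
cat > fit.py <<'E'
from h import *
from scipy.optimize import least_squares
def corners(im,crop,off,z,sc=3.5):
    return [ray(im,(off[1]+ (y+.5)/sc-.5,off[0]+(x+.5)/sc-.5),z)[:2] for x,y in crop]
def rect(w,pts):  # size (x,y); pts order: (+x,+y),(+x,-y),(-x,-y),(-x,+y)
    m=np.array([[1,1],[1,-1],[-1,-1],[-1,1]])*np.array(w)/2
    f=lambda p:((m@np.array([[np.cos(p[2]),np.sin(p[2])],[-np.sin(p[2]),np.cos(p[2])]])+p[:2])-pts).ravel()
    r=least_squares(f,[.5,0,0]);return r.x,np.round(r.fun*1000,1)
def box(im,c,yaw,sx,sy,z):
    m=np.array([[1,1],[1,-1],[-1,-1],[-1,1]])*np.array([sx,sy])/2
    Rm=np.array([[np.cos(yaw),-np.sin(yaw)],[np.sin(yaw),np.cos(yaw)]])
    return np.array([proj(im,[*(Rm@q+c[:2]),z]) for q in m])
E
python3 - <<'E'
from fit import *
im=manip.get_image("top");s=manip.get_image("scene")
fr,e=rect((.0645,.0845),corners(im,[(235,398),(357,387),(372,480),(248,494)],(260,110),.0055));print("frame",fr,e)
cb,e=rect((.242,.170),corners(im,[(114,205),(345,184),(400,518),(157,543)],(260,110),.0045));print("clip",cb,e)
tr,e=rect((.110,.262),corners(im,[(67,238),(433,297),(405,455),(30,392)],(80,110),.016));print("tray",tr,e)
c1=[.565,.243];yaw=tr[2]
for n,I,(x0,y0,x1,y1) in(("top",im,(80,110,240,280)),("scene",s,(250,110,410,200))):
    g=cv2.resize(I["color"][y0:y1,x0:x1],None,fx=5 if n=="scene" else 3.5,fy=5 if n=="scene" else 3.5,interpolation=cv2.INTER_CUBIC);k=5 if n=="scene" else 3.5
    for (sx,sy,z,col) in((.05,.068,.004,(0,255,0)),(.05,.068,.014,(0,200,0)),(.044,.062,.092,(0,0,255)),(.044,.062,.042,(255,0,255))):
        b=((box(I,c1,yaw,sx,sy,z)+.5-[x0,y0])*k).astype(int);cv2.polylines(g,[b],True,col,1)
    b=((box(I,tr,yaw,.11,.262,.016)+.5-[x0,y0])*k).astype(int);cv2.polylines(g,[b],True,(255,255,0),1)
    cv2.imwrite(f"pics/fit_{n}.png",np.clip(g.astype(float)*1.5,0,255).astype(np.uint8))
x0,y0,x1,y1=90,180,250,300
g=cv2.resize(s["color"][y0:y1,x0:x1],None,fx=5,fy=5,interpolation=cv2.INTER_CUBIC)
for c,sx,sy,z in((fr,.0645,.0845,.0055),(cb,.242,.17,.0045)):
    b=((box(s,c,c[2],sx,sy,z)+.5-[x0,y0])*5).astype(int);cv2.polylines(g,[b],True,(0,0,255),1)
cv2.imwrite("pics/fit_fr.png",g)
E
```

```text
frame [ 0.48576425 -0.2471801   0.08813745] [-0.8 -0.6 -0.2  0.7 -0.1  0.8  1.1 -0.9]
clip [ 0.54314572 -0.2163739   0.08808961] [ 1.   1.1  1.9 -1.  -1.5 -1.2 -1.4  1.2]
tray [ 0.55551783  0.236358   -0.17141169] [-0.5 -0.8 -0.2 -0.7  0.9  0.8 -0.1  0.7]
```

View pics/fit_top.png

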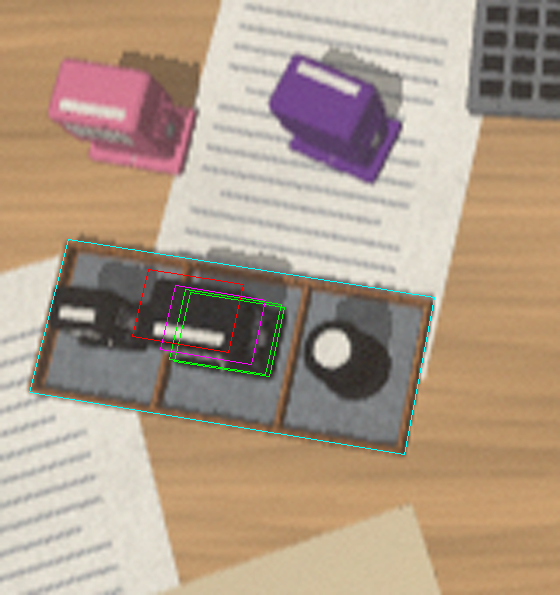

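View pics/fit_scene.png

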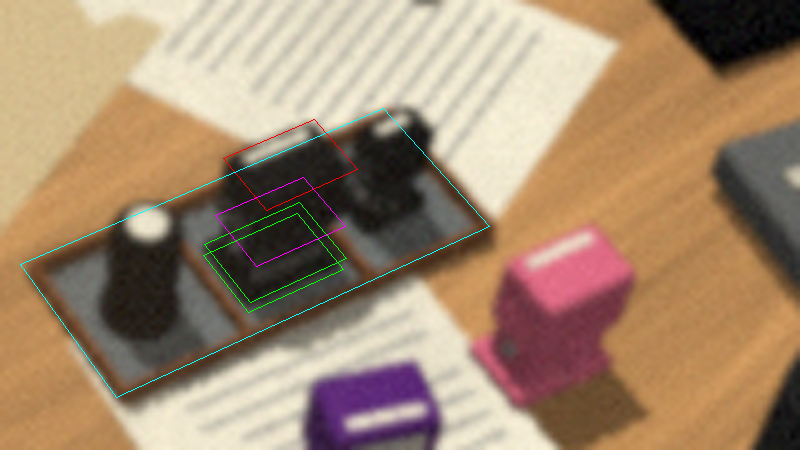

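View pics/fit_fr.png

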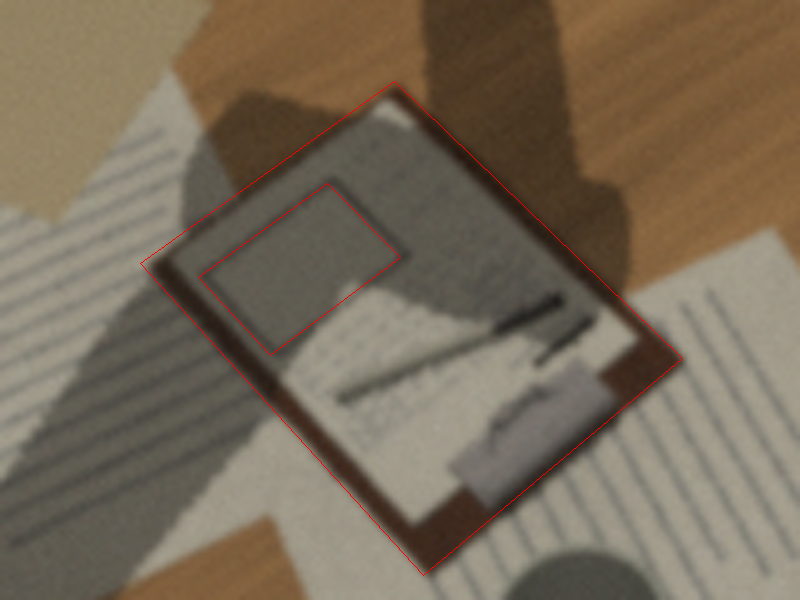

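```bash
cat > ov.py <<'E'
from fit import *
def ov(im,c,yaw,win,k,name,z0=.004,press=0,gamma=.5,extra=()):
    x0,y0,x1,y1=win
    g=cv2.resize(im["color"][y0:y1,x0:x1],None,fx=k,fy=k,interpolation=cv2.INTER_CUBIC)
    g=(255*(np.clip(g/255.,0,1))**gamma).astype(np.uint8);h=g.copy()
    for (sx,sy,z,col) in list(((.05,.068,0,(0,255,0)),(.05,.068,.01,(0,200,0)),(.044,.062,.088-press,(0,0,255)),(.044,.062,.038-press,(255,0,255))))+list(extra):
        b=((box(im,c,yaw,sx,sy,z+z0)+.5-[x0,y0])*k).astype(int);cv2.polylines(h,[b],True,col,1)
    cv2.imwrite(name,np.hstack([g,h]))
E
python3 - <<'E'
from ov import *
im=manip.get_image("top");s=manip.get_image("scene")
for I in(im,s):
    for l in("stamp","stamp_small"):
        for r in manip.masks_of(I,l):
            p=r["pixels"];ys,xs=np.nonzero(p);print(l,round(r["confidence"],2),np.round(r["location"]),xs.min(),xs.max(),ys.min(),ys.max(),p.sum())
ov(im,[.564,.238],-.171,(108,180,178,232),5.6,"pics/a1.png")
ov(s,[.564,.238],-.171,(285,125,340,180),7,"pics/a2.png")
E
```

```text
stamp 0.88 [204. 140.] 121 161 190 218 880
stamp 0.76 [144. 116.] 95 135 127 159 965
stamp 0.62 [142. 176.] 157 194 126 162 866
stamp 0.29 [202. 108.] 94 121 192 210 410
stamp_small 0.78 [202. 109.] 94 122 192 210 412
stamp 0.93 [200. 324.] 307 337 181 217 829
stamp 0.69 [150. 304.] 292 319 135 169 692
stamp 0.66 [174. 358.] 344 376 155 190 754
stamp_small 0.64 [147. 330.] 318 336 131 155 331
```

View pics/a1.png

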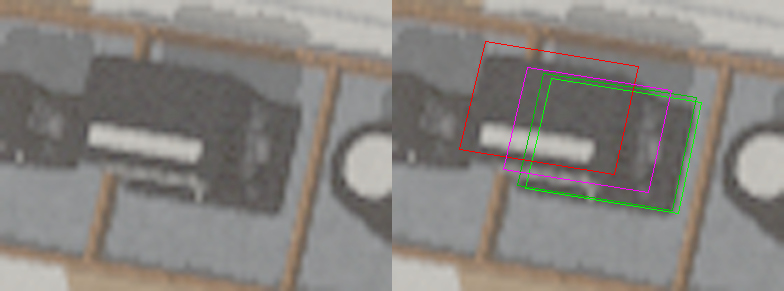

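View pics/a2.png

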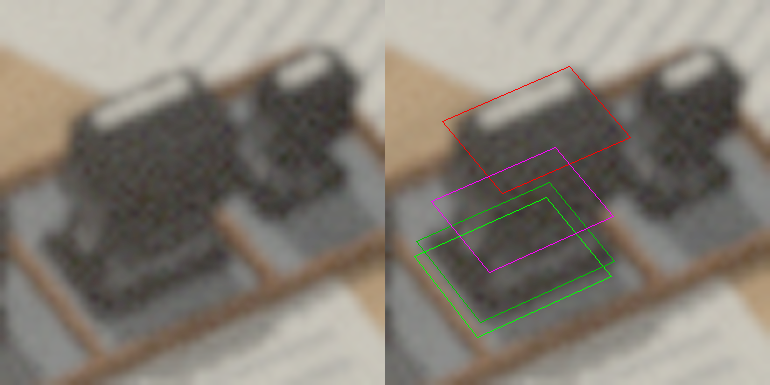

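```bash
python3 - <<'E'
from ov import *
im=manip.get_image("top");s=manip.get_image("scene")
ov(im,[.561,.243],-.171,(108,180,178,232),5.6,"pics/b1.png")
ov(s,[.561,.243],-.171,(285,125,340,180),7,"pics/b2.png")
E
cat > go.py <<'E'
import sys
from h import *
def go(x,y,z,yaw_y):
    s=manip.state();p=np.array(s["tcp_pos"]);Rm=R.from_rotvec(s["tool_rot"]).as_matrix()
    yv=np.array([np.cos(yaw_y),np.sin(yaw_y),0]);zv=np.array([0,0,-1.]);xv=np.cross(yv,zv)
    T=np.stack([xv,yv,zv],1)
    print("t",round(float(s["clock"]),2),"tcp",np.round(p,4),"F",np.round(s["contact_force"],1),"w",round(float(s["gripper_width"]),4),"j",np.round(s["joints"],2))
    print("yawy",np.degrees(np.arctan2(Rm[1,1],Rm[0,1])).round(2),"zax",Rm[:,2].round(4))
    print("rot deg",np.degrees(R.from_matrix(Rm.T@T).as_rotvec()).round(2),"trans cm (tool axes now)",(100*Rm.T@(np.array([x,y,z])-p)).round(2),"(axes after)",(100*T.T@(np.array([x,y,z])-p)).round(2))
if __name__=="__main__": go(*[float(v) for v in sys.argv[1:4]],np.radians(float(sys.argv[4])))
E
python3 go.py .561 .243 .231 170.2
```

```text
t 1.4 tcp [ 0.1983 -0.5927  0.2313] F [ 0.1 -0.  -0.6] w 0.0854 j [-0.99  0.38  0.01 -0.   -1.19 -0.26]
yawy 108.49 zax [ 0. -0. -1.]
rot deg [ -0.    -0.   -61.71] trans cm (tool axes now) [-6.091e+01  6.775e+01  3.000e-02] (axes after) [-8.852e+01 -2.152e+01  3.000e-02]
```

View pics/b1.png

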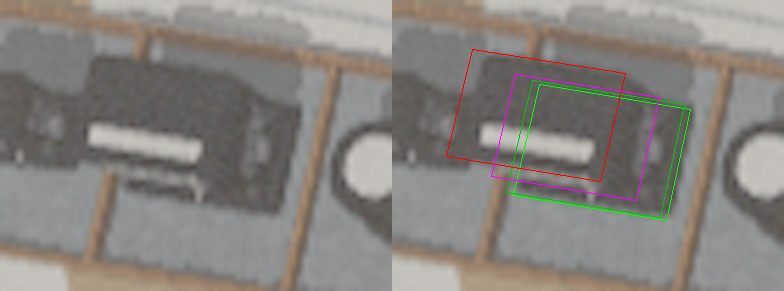

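View pics/b2.png

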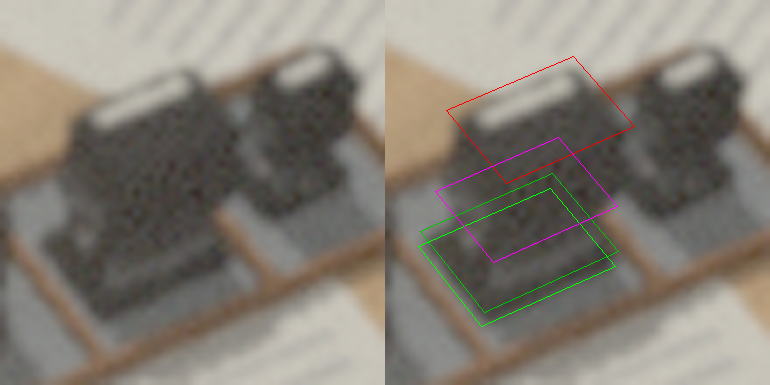

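Run:
```python
from h import *
im=manip.get_image("top");s=manip.get_image("scene")
a=ray(im,(204.9,133.4),.092);b=ray(s,(139.1,304.8),.092)
for p in (a,b):
    c=p[:2];u=np.array([np.cos(-.171),np.sin(-.171)]);print(c, "centre if strip 18mm front:",c+.018*u)
```

```text
[0.55010578 0.24207777] centre if strip 18mm front: [0.56784325 0.23901475]
[0.55098746 0.24505519] centre if strip 18mm front: [0.56872493 0.24199217]
```

>>> send_rows(translation=[[0,0,0],[0,0,0],[0,0,0],[0,0,0],[0,0,0],[0,0,0],[0,0,0],[0,0,0]], rotation=[[0,0,-7.8],[0,0,-7.8],[0,0,-7.8],[0,0,-7.8],[0,0,-7.8],[0,0,-7.8],[0,0,-7.8],[0,0,-7.8]], jaw=-1)

```text
clock: 2.3
tcp_pos: [0.1983, -0.5927, 0.2313]
tool_rot: [-2.09, 2.345, 0.0]
contact_force: [0.5, 0.2, 0.5]
gripper_width: 0.0855
```

```bash
python3 go.py .564 .241 .20 170.2
```

```text
t 2.3 tcp [ 0.1983 -0.5927  0.2313] F [0.5 0.2 0.5] w 0.0855 j [-0.99  0.38  0.01 -0.   -1.19  0.87]
yawy 173.42 zax [-0.  0. -1.]
rot deg [0.   0.   3.22] trans cm (tool axes now) [-87.01 -26.77   3.13] (axes after) [-88.38 -21.85   3.13]
```

>>> send_rows(translation=[[-4.4,-1.35,0.1],[-4.4,-1.35,0.1],[-4.4,-1.35,0.1],[-4.4,-1.35,0.1],[-4.4,-1.35,0.1],[-4.4,-1.35,0.1],[-4.4,-1.35,0.1],[-4.4,-1.35,0.1],[-4.4,-1.35,0.1],[-4.4,-1.35,0.1],[-4.4,-1.35,0.1],[-4.4,-1.35,0.1]], rotation=[[0,0,0],[0,0,0],[0,0,0],[0,0,0],[0,0,0],[0,0,0],[0,0,0],[0,0,0],[0,0,0],[0,0,0],[0,0,0],[0,0,0]])

```text
clock: 3.5
tcp_pos: [0.4258, -0.0737, 0.2196]
tool_rot: [-2.079, 2.349, -0.012]
contact_force: [0.7, 0.1, 0.3]
gripper_width: 0.0853
```

```bash
python3 go.py .564 .241 .20 170.2
```

```text
t 3.5 tcp [ 0.4258 -0.0737  0.2196] F [0.7 0.1 0.3] w 0.0853 j [ 0.21  0.06 -0.46  0.01 -1.05 -0.33]
yawy 173.03 zax [ 0.0082 -0.0028 -1.    ]
rot deg [-0.49 -0.09  2.83] trans cm (tool axes now) [-32.92  -9.88   1.99] (axes after) [-33.36  -8.26   1.96]
```

>>> send_rows(translation=[[-4.4,-1.3,0.2],[-4.4,-1.3,0.2],[-4.4,-1.3,0.2],[-4.4,-1.3,0.2],[-4.4,-1.3,0.2],[-4.4,-1.3,0.2],[-4.4,-1.3,0.2],[0,0,0],[0,0,0]], rotation=[[0,0,0],[0,0,0],[0,0,0],[0,0,0],[0,0,0],[0,0,0],[0,0,0],[-0.4,0,2.8],[0,0,0]])

```text
clock: 4.4
tcp_pos: [0.5582, 0.2416, 0.2071]
tool_rot: [-2.031, 2.389, -0.008]
contact_force: [-0.6, 0.2, 1.0]
gripper_width: 0.0855
```

```bash
python3 go.py .564 .241 .12 170.2
```

```text
t 4.4 tcp [0.5582 0.2416 0.2071] F [-0.6  0.2  1. ] w 0.0855 j [ 0.68  0.37 -0.08  0.01 -1.12 -0.84]
yawy 170.74 zax [ 7.9e-03 -2.0e-04 -1.0e+00]
rot deg [-0.45  0.06  0.54] trans cm (tool axes now) [-0.03 -0.51  8.72] (axes after) [-0.04 -0.58  8.71]
```

>>> send_rows(translation=[[0,-0.5,2],[0,0,2.5],[0,0,2.5],[0,0,1.5],[0,0,0]], rotation=[[-0.4,0,0.5],[0,0,0],[0,0,0],[0,0,0],[0,0,0]])

```text
clock: 4.9
tcp_pos: [0.5638, 0.239, 0.1216]
tool_rot: [-2.025, 2.395, -0.001]
contact_force: [-0.2, -0.2, -0.7]
gripper_width: 0.0857
```

```bash
python3 go.py .564 .241 .047 170.2
python3 - <<'E'
from h import *
im=manip.get_image("top");s=manip.get_image("scene")
a=cv2.resize(im["color"][150:240,80:180],None,fx=4,fy=4,interpolation=cv2.INTER_CUBIC)
b=cv2.resize(s["color"][90:180,260:360],None,fx=4,fy=4,interpolation=cv2.INTER_CUBIC)
cv2.imwrite("pics/c1.png",(255*(np.hstack([a,b])/255.)**.6).astype(np.uint8))
E
```

```text
t 4.9 tcp [0.5638 0.239  0.1216] F [-0.2 -0.2 -0.7] w 0.0857 j [ 0.67  0.46 -0.17  0.   -0.93 -0.83]
yawy 170.41 zax [ 0.0046  0.0029 -1.    ]
rot deg [-0.23  0.21  0.21] trans cm (tool axes now) [-0.18  0.04  7.46] (axes after) [-0.2   0.01  7.46]
```

View pics/c1.png

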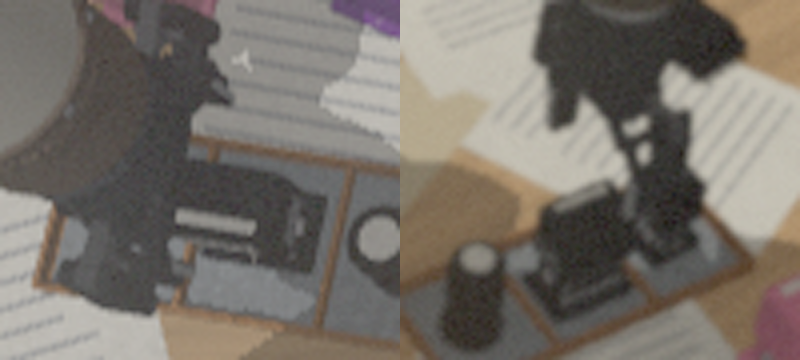

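The gripper stands open above the large stamp, with the fingers in front and behind. I'll descend.

>>> send_rows(translation=[[-0.2,0,1.5],[0,0,1.5],[0,0,1.5],[0,0,1.5],[0,0,1.3],[0,0,0.1],[0,0,0]], rotation=[[0,0,0],[0,0,0],[0,0,0],[0,0,0],[0,0,0],[-0.2,0.2,0.2],[0,0,0]])

```text
clock: 5.7
tcp_pos: [0.5732, 0.2451, 0.0598]
tool_rot: [-2.01, 2.38, -0.008]
contact_force: [0.5, 0.4, 1.1]
gripper_width: 0.0855
```

```bash
python3 go.py .564 .241 .047 170.2
python3 - <<'E'
from h import *
im=manip.get_image("top");s=manip.get_image("scene")
a=cv2.resize(im["color"][150:240,80:180],None,fx=4,fy=4,interpolation=cv2.INTER_CUBIC)
b=cv2.resize(s["color"][90:180,260:360],None,fx=4,fy=4,interpolation=cv2.INTER_CUBIC)
cv2.imwrite("pics/c2.png",(255*(np.hstack([a,b])/255.)**.5).astype(np.uint8))
E
```

```text
t 5.7 tcp [0.5732 0.2451 0.0598] F [0.5 0.4 1.1] w 0.0855 j [ 0.67  0.53 -0.22  0.01 -0.79 -0.84]
yawy 170.36 zax [ 0.0236  0.0135 -0.9996]
rot deg [-1.2   0.99  0.17] trans cm (tool axes now) [0.58 0.87 1.26] (axes after) [0.56 0.84 1.28]
```

View pics/c2.png

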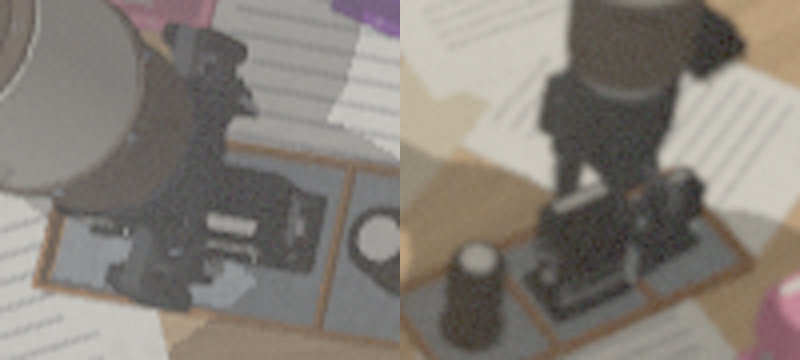

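>>> send_rows(translation=[[0.5,0.8,0],[0,0,0]], rotation=[[-1.2,1.0,0.1],[0,0,0]])

```text
clock: 6.0
tcp_pos: [0.5641, 0.2416, 0.061]
tool_rot: [-2.025, 2.402, 0.0]
contact_force: [0.2, 0.1, 0.1]
gripper_width: 0.0854
```

```bash
python3 go.py .564 .241 .047 170.2
python3 - <<'E'
from ov import *
im=manip.get_image("top");s=manip.get_image("scene")
st=manip.state();p=np.array(st["tcp_pos"]);Rm=R.from_rotvec(st["tool_rot"]).as_matrix()
out=[]
for I,(x0,y0,x1,y1) in((im,(80,150,180,240)),(s,(260,90,360,180))):
    g=cv2.resize(I["color"][y0:y1,x0:x1],None,fx=4,fy=4,interpolation=cv2.INTER_CUBIC)
    g=(255*(g/255.)**.5).astype(np.uint8)
    # finger inner faces tips: y=+-.0425, x=+-.011, z=-.013
    for sg in(1,-1):
        q=[p+Rm@np.array([dx,sg*.0425,dz]) for dx,dz in((-.011,-.013),(.011,-.013),(.011,-.04),(-.011,-.04))]
        b=np.array([(proj(I,v)+.5-[x0,y0])*4 for v in q]).astype(int);cv2.polylines(g,[b],True,(0,255,255),1)
    for sx,sy,z,c in((.05,.068,.004,(0,255,0)),(.044,.062,.092,(0,0,255))):
        b=((box(I,[.564,.241],-.171,sx,sy,z)+.5-[x0,y0])*4).astype(int);cv2.polylines(g,[b],True,c,1)
    out.append(g)
cv2.imwrite("pics/c3.png",np.hstack(out))
E
```

```text
t 6.0 tcp [0.5641 0.2416 0.061 ] F [0.2 0.1 0.1] w 0.0854 j [ 0.67  0.53 -0.23 -0.   -0.82 -0.84]
yawy 170.25 zax [-2.e-04  2.e-04 -1.e+00]
rot deg [0.01 0.01 0.05] trans cm (tool axes now) [0.06 0.   1.4 ] (axes after) [0.06 0.   1.4 ]
```

View pics/c3.png

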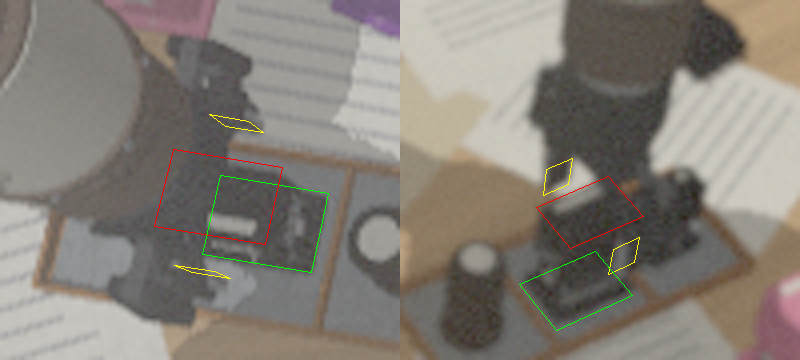

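Projected finger pads (yellow) match the picture and straddle the head, so I'll go down the last 14 mm and close.

>>> send_rows(translation=[[0,0,0.7],[0,0,0.6],[0,0,0]], rotation=[[0,0,0],[0,0,0],[0,0,0]])

```text
clock: 6.4
tcp_pos: [0.5647, 0.2419, 0.0472]
tool_rot: [-2.024, 2.4, -0.0]
contact_force: [-0.2, -0.5, 0.6]
gripper_width: 0.0855
```

```bash
python3 go.py .564 .241 .047 170.2
```

```text
t 6.4 tcp [0.5647 0.2419 0.0472] F [-0.2 -0.5  0.6] w 0.0855 j [ 0.67  0.55 -0.24  0.   -0.78 -0.84]
yawy 170.27 zax [ 0.0015  0.0011 -1.    ]
rot deg [-0.07  0.08  0.07] trans cm (tool axes now) [0.1  0.05 0.02] (axes after) [0.1  0.05 0.02]
```

>>> send_rows(translation=[[0,0,0],[0,0,0],[0,0,0],[0,0,0],[0,0,0],[0,0,0],[0,0,0],[0,0,0]], rotation=[[0,0,0],[0,0,0],[0,0,0],[0,0,0],[0,0,0],[0,0,0],[0,0,0],[0,0,0]], jaw=1, squeeze=70)

```text
clock: 7.2
tcp_pos: [0.5644, 0.2417, 0.0467]
tool_rot: [-2.025, 2.401, 0.0]
contact_force: [-0.6, 0.4, 0.9]
gripper_width: 0.0433
```

```bash
python3 go.py .564 .241 .047 170.2
```

```text
t 7.2 tcp [0.5644 0.2417 0.0467] F [-0.6  0.4  0.9] w 0.0433 j [ 0.67  0.55 -0.24 -0.   -0.78 -0.84]
yawy 170.27 zax [ 5.e-04  5.e-04 -1.e+00]
rot deg [-0.03  0.03  0.07] trans cm (tool axes now) [ 0.07  0.03 -0.03] (axes after) [ 0.07  0.03 -0.03]
```

>>> send_rows(translation=[[0,0,-0.5],[0,0,-1],[0,0,-1.5],[0,0,-2],[0,0,-2],[0,0,-2],[0,0,-2],[0,0,-1],[0,0,0]], rotation=[[0,0,0],[0,0,0],[0,0,0],[0,0,0],[0,0,0],[0,0,0],[0,0,0],[0,0,0],[0,0,0]])

```text
clock: 8.1
tcp_pos: [0.5631, 0.2408, 0.174]
tool_rot: [2.023, -2.402, -0.002]
contact_force: [-0.4, -0.4, -1.9]
gripper_width: 0.0431
```

```bash
python3 go.py .486 -.247 .19 185.05
```

```text
t 8.1 tcp [0.5631 0.2408 0.174 ] F [-0.4 -0.4 -1.9] w 0.0431 j [ 0.67  0.41 -0.1  -0.   -1.06 -0.84]
yawy 170.21 zax [-0.0017  0.     -1.    ]
rot deg [  0.1   -0.   -14.84] trans cm (tool axes now) [49.38 -0.7  -1.59] (axes after) [47.92 11.98 -1.6 ]
```

>>> send_rows(translation=[[2,0,0],[4,-0.1,0],[4.2,-0.1,0],[4.2,-0.1,0],[4.2,-0.1,0],[4.2,-0.1,0],[4.2,-0.1,0],[4.2,-0.1,0],[4.2,-0.1,0],[4.2,-0.1,0],[4,0,0],[2,0,0]], rotation=[[0,0,0],[0,0,0],[0,0,0],[0,0,0],[0,0,0],[0,0,0],[0,0,0],[0,0,0],[0,0,0],[0,0,0],[0,0,0],[0,0,0]])

```text
clock: 9.3
tcp_pos: [0.4778, -0.2305, 0.1628]
tool_rot: [2.012, -2.385, -0.025]
contact_force: [-0.6, -1.0, -2.1]
gripper_width: 0.0433
```

```bash
python3 go.py .486 -.247 .11 185.05
```

```text
t 9.3 tcp [ 0.4778 -0.2305  0.1628] F [-0.6 -1.  -2.1] w 0.0433 j [-0.14  0.3  -0.31  0.01 -0.99 -0.03]
yawy 170.29 zax [-0.0267 -0.0012 -0.9996]
rot deg [  1.53  -0.13 -14.75] trans cm (tool axes now) [ 1.46 -1.22  5.26] (axes after) [ 1.71 -0.67  5.28]
```

Now I'll rotate and go lower. The pen lies on the upper half, so I come down directly over the frame.

>>> send_rows(translation=[[0.7,-0.5,1.0],[0.7,-0.5,1.0],[0,0,1],[0,0,1],[0,0,0]], rotation=[[0.7,0,-5],[0.7,0,-5],[0,0,-4.7],[0,0,0],[0,0,0]])

```text
clock: 9.8
tcp_pos: [0.4768, -0.2514, 0.116]
tool_rot: [2.306, -2.12, -0.015]
contact_force: [-0.0, -0.2, -2.1]
gripper_width: 0.0434
```

```bash
python3 go.py .486 -.247 .08 185.05
cat > look.py <<'E'
import sys
from ov import *
# args: name, estimated stamp c from tcp
im=manip.get_image("top");s=manip.get_image("scene")
st=manip.state();p=np.array(st["tcp_pos"]);Rm=R.from_rotvec(st["tool_rot"]).as_matrix()
yaw=np.arctan2(-Rm[1,1],-Rm[0,1])
dy=float(sys.argv[2]) ;z0=p[2]-.0427
c=p[:2]+dy*np.array([-np.sin(yaw),np.cos(yaw)])
fr=np.array([.486,-.247]);fy=.088
print("c",c.round(4),"yaw",yaw.round(4),"z0",z0.round(4))
for n,I,w,k in(("t",im,(300,190,400,280),4),("s",s,(100,170,200,260),4)):
    x0,y0,x1,y1=w
    g=cv2.resize(I["color"][y0:y1,x0:x1],None,fx=k,fy=k,interpolation=cv2.INTER_CUBIC)
    g=(255*(g/255.)**.5).astype(np.uint8);h=g.copy()
    for cc,yy,sx,sy,z,col in((c,yaw,.05,.068,z0,(0,255,0)),(c,yaw,.05,.068,z0+.01,(0,255,0)),(c,yaw,.044,.062,z0+.088,(0,0,255)),(fr,fy,.0645,.0845,.0055,(255,255,0))):
        b=((box(I,cc,yy,sx,sy,z)+.5-[x0,y0])*k).astype(int);cv2.polylines(h,[b],True,col,1)
    cv2.imwrite(f"pics/{sys.argv[1]}_{n}.png",np.hstack([g,h]))
E
python3 look.py d1 0
```

```text
t 9.8 tcp [ 0.4768 -0.2514  0.116 ] F [-0.  -0.2 -2.1] w 0.0434 j [-0.18  0.36 -0.35  0.   -0.87  0.26]
yawy -175.19 zax [-1.290e-02  1.000e-04 -9.999e-01]
rot deg [ 0.73  0.07 -0.24] trans cm (tool axes now) [-0.35 -1.    3.59] (axes after) [-0.35 -0.96  3.6 ]
c [ 0.4782 -0.2515] yaw 0.0855 z0 0.075
```

View pics/d1_t.png

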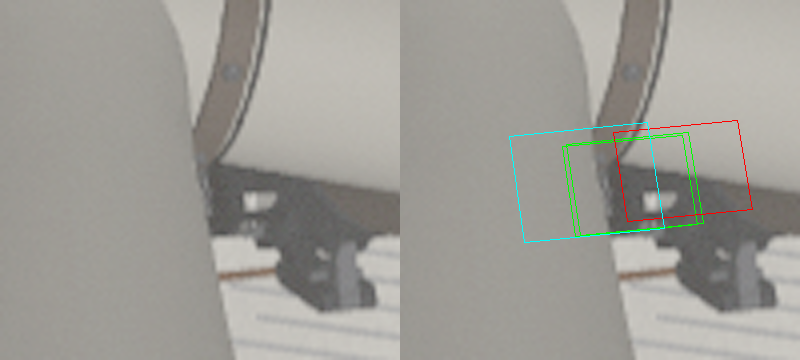

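View pics/d1_s.png

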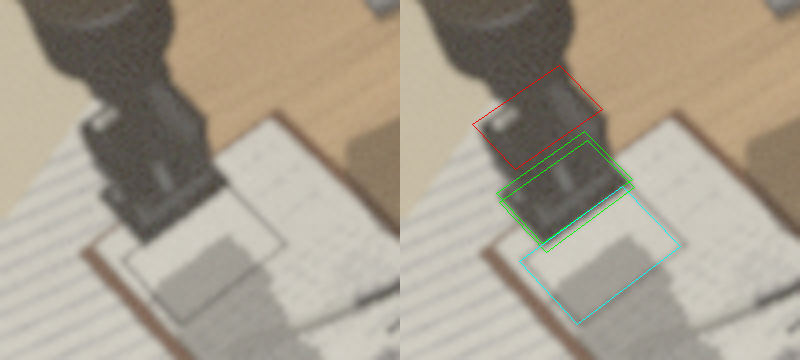

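Scene view: the held foot's lower corner is at crop (147, 240) and matches its model within 2 mm. The frame matches too. I'll go down to about 5 mm above the paper (TCP 0.053).

>>> send_rows(translation=[[-0.3,-1.0,1.0],[0,0,1.5],[0,0,1.2],[0,0,1.2],[0,0,0]], rotation=[[0.7,0,-0.2],[0,0,0],[0,0,0],[0,0,0],[0,0,0]])

```text
clock: 10.4
tcp_pos: [0.4908, -0.2474, 0.0697]
tool_rot: [-2.314, 2.118, -0.013]
contact_force: [-0.7, -0.5, -2.0]
gripper_width: 0.0434
```

```bash
python3 go.py .487 -.2465 .052 185.05
```

```text
t 10.4 tcp [ 0.4908 -0.2474  0.0697] F [-0.7 -0.5 -2. ] w 0.0434 j [-0.17  0.43 -0.39  0.   -0.74  0.26]
yawy -174.93 zax [ 0.0094 -0.0022 -1.    ]
rot deg [-0.53 -0.17  0.02] trans cm (tool axes now) [-0.13  0.39  1.76] (axes after) [-0.12  0.37  1.77]
```

>>> send_rows(translation=[[-0.1,0.4,0.5],[0,0,0.5],[0,0,0.5],[0,0,0]], rotation=[[-0.5,-0.2,0],[0,0,0],[0,0,0],[0,0,0]])

```text
clock: 10.8
tcp_pos: [0.4872, -0.247, 0.0545]
tool_rot: [-2.317, 2.12, -0.002]
contact_force: [-1.5, -0.0, -1.7]
gripper_width: 0.0432
```

```bash
python3 go.py .487 -.2465 .052 185.05;python3 look.py d2 0
```

```text
t 10.8 tcp [ 0.4872 -0.247   0.0545] F [-1.5 -0.  -1.7] w 0.0432 j [-0.17  0.45 -0.41 -0.   -0.72  0.26]
yawy -174.92 zax [ 0.0015 -0.     -1.    ]
rot deg [-0.09 -0.01  0.03] trans cm (tool axes now) [-0.05  0.02  0.25] (axes after) [-0.05  0.02  0.25]
c [ 0.4878 -0.2471] yaw 0.089 z0 0.0124
```

View pics/d2_s.png

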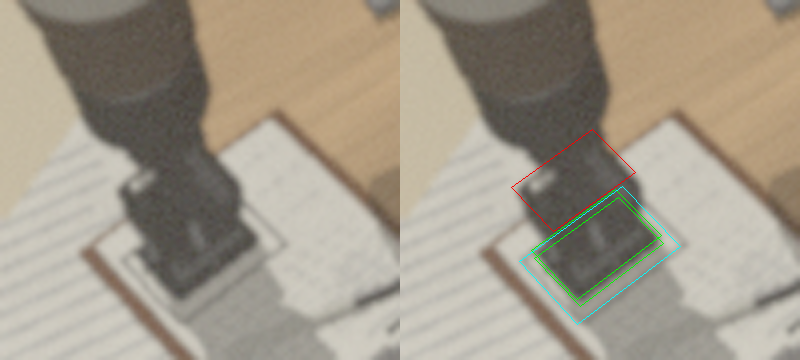

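View pics/d2_t.png

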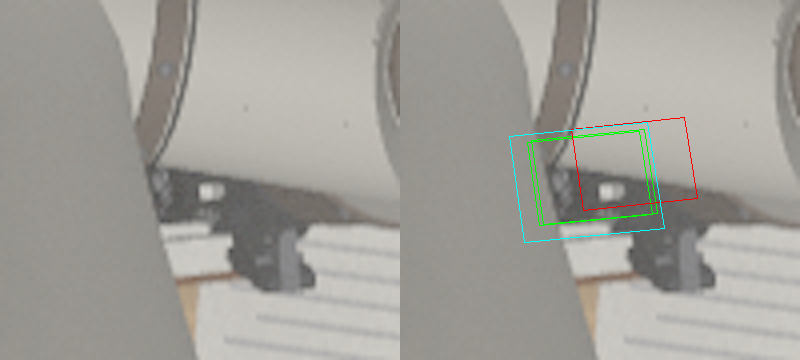

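>>> send_rows(translation=[[-0.25,0,0.2],[0,0,0.2],[0,0,0.15],[0,0,0]], rotation=[[0,0,0],[0,0,0],[0,0,0],[0,0,0]])

```text
clock: 11.3
tcp_pos: [0.4882, -0.2445, 0.05]
tool_rot: [-2.316, 2.119, -0.007]
contact_force: [0.4, 0.1, -2.1]
gripper_width: 0.0435
```

```bash
python3 go.py .487 -.2445 .048 185.05;python3 look.py d3 0
python3 - <<'E'
from h import *
s=manip.get_image("scene");g=cv2.resize(s["color"][210:260,115:180],None,fx=12,fy=12,interpolation=cv2.INTER_CUBIC)
cv2.imwrite("pics/d3z.png",(255*(g/255.)**.6).astype(np.uint8))
E
```

```text
t 11.3 tcp [ 0.4882 -0.2445  0.05  ] F [ 0.4  0.1 -2.1] w 0.0435 j [-0.17  0.45 -0.41  0.   -0.7   0.26]
yawy -174.89 zax [ 0.0048 -0.001  -1.    ]
rot deg [-0.27 -0.08  0.06] trans cm (tool axes now) [-0.02  0.12  0.2 ] (axes after) [-0.02  0.12  0.2 ]
c [ 0.4884 -0.2446] yaw 0.0891 z0 0.0075
```

View pics/d3z.png

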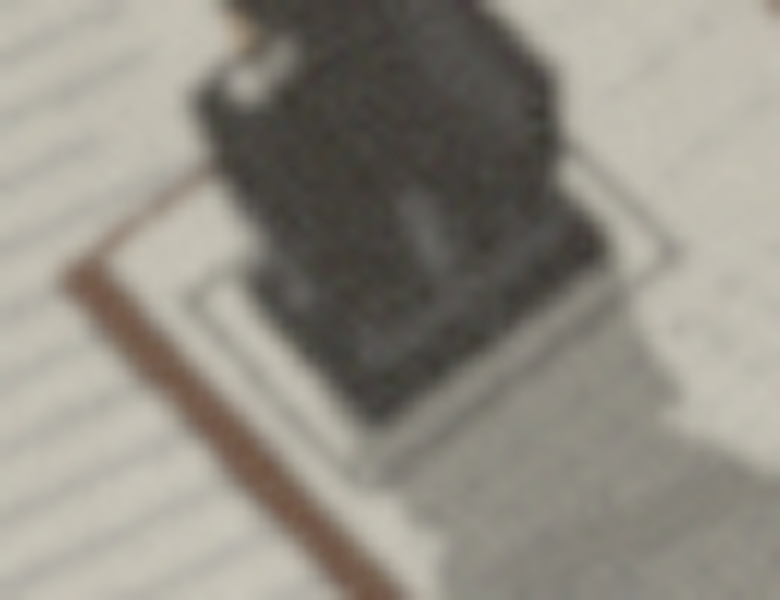

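Run:
```python
from h import *
s=manip.get_image("scene")
def w(u,v,z): return ray(s,(210+(v+.5)/12-.5,115+(u+.5)/12-.5),z)[:2]
c,sn=np.cos(.088),np.sin(.088);M=np.array([[c,sn],[-sn,c]])
fb,fr_,fl=w(372,478,.0055),w(674,250,.0055),w(195,297,.0055)
sb,sr=w(378,420,.0075),w(610,252,.0075)
print("frame centre from b,r:",fb+M.T@[-.0322,.0422],fr_+M.T@[-.0322,-.0422],fl+M.T@[.0322,.0422])
print("stamp centre:",sb+M.T@[-.025,.034],sr+M.T@[-.025,-.034])
```

```text
frame centre from b,r: [ 0.48572111 -0.24150044] [ 0.48614692 -0.24366929] [ 0.486702   -0.24294564]
stamp centre: [ 0.483384   -0.24091833] [ 0.48528744 -0.24662777]
```

Frame versus stamp measured in the same picture: offset about 2 mm and 1 mm, and square. That is well inside tolerance, so I'll press in small steps.

>>> send_rows(translation=[[0,0.05,0.2],[0,0,0.3],[0,0,0.3],[0,0,0]], rotation=[[-0.3,-0.1,0],[0,0,0],[0,0,0],[0,0,0]], squeeze=90)

```text
clock: 11.9
tcp_pos: [0.488, -0.2448, 0.0445]
tool_rot: [2.319, -2.119, 0.0]
contact_force: [-2.8, 1.5, 5.7]
gripper_width: 0.0428
```

```bash
python3 go.py .488 -.2445 .026 185.05
```

```text
t 11.9 tcp [ 0.488  -0.2448  0.0445] F [-2.8  1.5  5.7] w 0.0428 j [-0.17  0.46 -0.41  0.   -0.69  0.26]
yawy -174.85 zax [-3.e-04 -4.e-04 -1.e+00]
rot deg [ 0.02 -0.02  0.1 ] trans cm (tool axes now) [-0.03  0.    1.85] (axes after) [-0.03  0.    1.85]
```

>>> send_rows(translation=[[0,0,0.35],[0,0,0.35],[0,0,0.35],[0,0,0.35],[0,0,0]], rotation=[[0,0,0],[0,0,0],[0,0,0],[0,0,0],[0,0,0]])

```text
clock: 12.4
tcp_pos: [0.488, -0.2449, 0.0367]
tool_rot: [2.32, -2.117, 0.002]
contact_force: [-3.3, 2.4, 9.4]
gripper_width: 0.0429
```

```bash
python3 go.py .488 -.2445 .026 185.05;python3 look.py e1 0
```

```text
t 12.4 tcp [ 0.488  -0.2449  0.0367] F [-3.3  2.4  9.4] w 0.0429 j [-0.17  0.47 -0.42  0.   -0.67  0.26]
yawy -174.77 zax [ 3.0e-04 -1.8e-03 -1.0e+00]
rot deg [-0.01 -0.1   0.18] trans cm (tool axes now) [-0.04 -0.    1.07] (axes after) [-0.04 -0.    1.07]
c [ 0.488  -0.2449] yaw 0.0913 z0 -0.0057
```

View pics/e1_s.png

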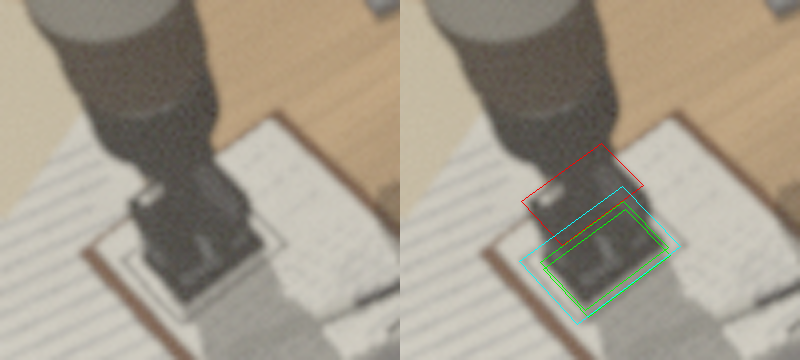

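>>> send_rows(translation=[[0,0,0.5],[0,0,0.5],[0,0,0.5],[0,0,0.5],[0,0,0]], rotation=[[0,-0.1,0.1],[0,0,0],[0,0,0],[0,0,0],[0,0,0]])

```text
clock: 13.0
tcp_pos: [0.4881, -0.2449, 0.0283]
tool_rot: [2.322, -2.115, 0.004]
contact_force: [-4.9, 3.9, 13.4]
gripper_width: 0.0436
```

```bash
python3 go.py .488 -.2445 .026 185.05
```

```text
t 13.0 tcp [ 0.4881 -0.2449  0.0283] F [-4.9  3.9 13.4] w 0.0436 j [-0.17  0.49 -0.43  0.   -0.65  0.26]
yawy -174.66 zax [ 0.001  -0.0025 -1.    ]
rot deg [-0.04 -0.15  0.29] trans cm (tool axes now) [-0.04  0.    0.23] (axes after) [-0.04  0.    0.23]
```

>>> send_rows(translation=[[0,0,0.5],[0,0,0.6],[0,0,0.6],[0,0,0.6],[0,0,0.6]], rotation=[[0,0,0],[0,0,0],[0,0,0],[0,0,0],[0,0,0]])

```text
clock: 13.5
tcp_pos: [0.4882, -0.2451, 0.0259]
tool_rot: [2.324, -2.108, 0.011]
contact_force: [-12.0, 9.5, 39.4]
gripper_width: 0.0433
```

```bash
python3 go.py .488 -.2445 .026 185.05
```

```text
t 13.5 tcp [ 0.4882 -0.2451  0.0259] F [-12.    9.5  39.4] w 0.0433 j [-0.16  0.49 -0.44  0.01 -0.64  0.25]
yawy -174.4 zax [ 0.0028 -0.0076 -1.    ]
rot deg [-0.12 -0.45  0.55] trans cm (tool axes now) [-0.06  0.02 -0.02] (axes after) [-0.06  0.02 -0.01]
```

Force jumped from 13 to 39 N at TCP 0.0259, so the head is at the stop. I'll hold there.

>>> send_rows(translation=[[0,0,0.5],[0,0,0.5],[0,0,0.5],[0,0,0.5],[0,0,0.5]], rotation=[[0,0,0],[0,0,0],[0,0,0],[0,0,0],[0,0,0]])

```text
clock: 14.0
tcp_pos: [0.4884, -0.2452, 0.0259]
tool_rot: [2.327, -2.104, 0.02]
contact_force: [-8.0, 8.2, 33.6]
gripper_width: 0.0431
```

```bash
python3 go.py .488 -.2445 .026 185.05;python3 look.py e2 0
```

```text
t 14.0 tcp [ 0.4884 -0.2452  0.0259] F [-8.   8.2 33.6] w 0.0431 j [-0.16  0.49 -0.44  0.02 -0.63  0.25]
yawy -174.23 zax [ 0.0065 -0.0121 -0.9999]
rot deg [-0.3  -0.73  0.71] trans cm (tool axes now) [-0.08  0.03 -0.01] (axes after) [-0.08  0.04 -0.01]
c [ 0.4884 -0.2452] yaw 0.1006 z0 -0.0168
```

View pics/e2_s.png

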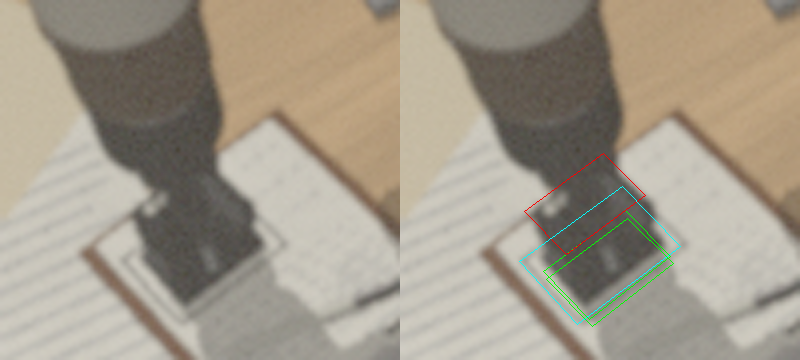

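Travel is 22.3 mm (0.0482 to 0.0259), and the foot is still flat and centred. Now I'll let it rise and lift off.

>>> send_rows(translation=[[0,0,-0.4],[0,0,-0.6],[0,0,-0.6],[0,0,-0.6],[0,0,-0.3],[0,0,0]], rotation=[[-0.3,-0.7,0.6],[0,0,0],[0,0,0],[0,0,0],[0,0,0],[0,0,0]])

```text
clock: 14.7
tcp_pos: [0.4893, -0.2453, 0.0586]
tool_rot: [-2.32, 2.116, -0.008]
contact_force: [0.4, -0.6, -2.4]
gripper_width: 0.0428
```

```bash
python3 go.py .488 -.2445 .16 185.05
python3 - <<'E'
from h import *
s=manip.get_image("scene");g=cv2.resize(s["color"][200:260,105:180],None,fx=8,fy=8,interpolation=cv2.INTER_CUBIC)
cv2.imwrite("pics/e3.png",(255*(g/255.)**.6).astype(np.uint8))
E
```

```text
t 14.7 tcp [ 0.4893 -0.2453  0.0586] F [ 0.4 -0.6 -2.4] w 0.0428 j [-0.17  0.44 -0.4   0.   -0.72  0.26]
yawy -174.73 zax [ 0.0052 -0.0019 -1.    ]
rot deg [-0.29 -0.14  0.22] trans cm (tool axes now) [ -0.07   0.07 -10.14] (axes after) [ -0.09   0.12 -10.14]
```

View pics/e3.png

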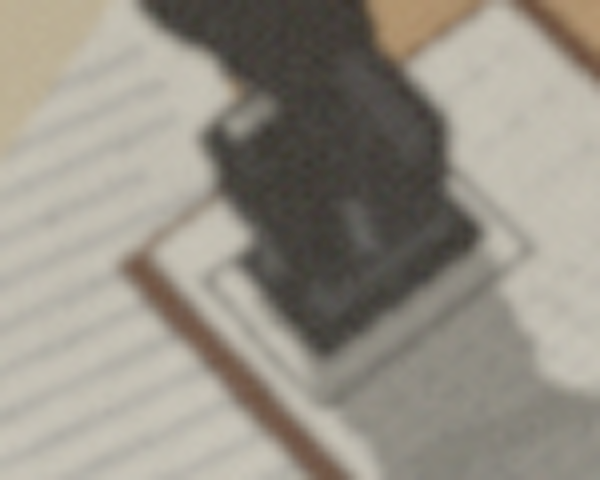

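The stamp is clear of the paper and its head is up. I'll lift it and carry it back to above the original TCP spot (0.5644, 0.2417).

>>> send_rows(translation=[[0,0,-1],[0,0,-2],[0,0,-3],[0,0,-3],[0,0,-2.5],[0,0,-0.5],[0,0,0]], rotation=[[0,0,0],[0,0,0],[0,0,0],[0,0,5],[0,0,5],[0,0,4.8],[0,0,0]])

```text
clock: 15.45
tcp_pos: [0.487, -0.2449, 0.1815]
tool_rot: [2.015, -2.406, -0.003]
contact_force: [0.4, -0.4, -1.8]
gripper_width: 0.043
```

```bash
python3 go.py .5644 .2417 .17 170.27
python3 - <<'E'
from h import *
t=manip.get_image("top");g=cv2.resize(t["color"][180:290,300:420],None,fx=5,fy=5,interpolation=cv2.INTER_CUBIC)
s=manip.get_image("scene");q=cv2.resize(s["color"][190:280,90:190],None,fx=5,fy=5,interpolation=cv2.INTER_CUBIC)
cv2.imwrite("pics/e4.png",q)
E
```

```text
t 15.45 tcp [ 0.487  -0.2449  0.1815] F [ 0.4 -0.4 -1.8] w 0.043 j [-0.17  0.29 -0.26  0.   -1.02 -0.01]
yawy 169.9 zax [-3.5e-03 -3.0e-04 -1.0e+00]
rot deg [ 0.2  -0.05 -0.37] trans cm (tool axes now) [-49.27   0.91   1.11] (axes after) [-49.27   0.6    1.15]
```

View pics/e4.png

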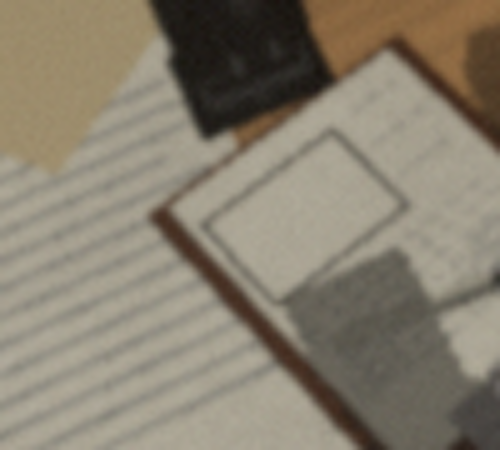

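The frame shows empty and undisturbed; this simulation doesn't seem to draw ink. The force jump and travel still say full press. Carrying back.

>>> send_rows(translation=[[-2,0,0],[-4,0.1,0],[-4.2,0.1,0],[-4.2,0.1,0],[-4.2,0.1,0],[-4.2,0.1,0],[-4.2,0.1,0],[-4.2,0.1,0],[-4.2,0.1,0],[-4.2,0.1,0],[-4,0,0],[-2,0,0]], rotation=[[0,0,-0.3],[0,0,0],[0,0,0],[0,0,0],[0,0,0],[0,0,0],[0,0,0],[0,0,0],[0,0,0],[0,0,0],[0,0,0],[0,0,0]])

```text
clock: 16.75
tcp_pos: [0.5468, 0.2198, 0.1641]
tool_rot: [2.021, -2.367, -0.024]
contact_force: [-0.1, 0.4, -2.3]
gripper_width: 0.0433
```

```bash
python3 go.py .5644 .2417 .17 170.27
```

```text
t 16.75 tcp [0.5468 0.2198 0.1641] F [-0.1  0.4 -2.3] w 0.0433 j [ 0.65  0.4  -0.15 -0.02 -1.06 -0.8 ]
yawy 170.97 zax [-0.0323 -0.0073 -0.9995]
rot deg [ 1.76 -0.72  0.71] trans cm (tool axes now) [-2.43 -1.38 -0.67] (axes after) [-2.46 -1.37 -0.59]
```

>>> send_rows(translation=[[-1.3,-0.7,0],[-1.1,-0.7,0],[0,0,0],[0,0,0]], rotation=[[1.7,-0.7,0.7],[0,0,0],[0,0,0],[0,0,0]])

```text
clock: 17.15
tcp_pos: [0.5626, 0.2434, 0.158]
tool_rot: [2.027, -2.387, -0.002]
contact_force: [-1.0, -1.3, -1.7]
gripper_width: 0.0433
```

```bash
python3 go.py .5644 .2417 .09 170.27
```

```text
t 17.15 tcp [0.5626 0.2434 0.158 ] F [-1.  -1.3 -1.7] w 0.0433 j [ 0.67  0.43 -0.12 -0.   -1.04 -0.83]
yawy 170.67 zax [-0.0091 -0.0059 -0.9999]
rot deg [ 0.46 -0.42  0.4 ] trans cm (tool axes now) [ 0.09 -0.26  6.8 ] (axes after) [ 0.14 -0.2   6.8 ]
```

>>> send_rows(translation=[[0.1,-0.2,1],[0,0,1.5],[0,0,1.5],[0,0,1.2],[0,0,0.8],[0,0,0]], rotation=[[0.4,-0.4,0.4],[0,0,0],[0,0,0],[0,0,0],[0,0,0],[0,0,0]])

```text
clock: 17.75
tcp_pos: [0.5622, 0.2364, 0.0948]
tool_rot: [2.018, -2.401, -0.002]
contact_force: [0.5, -0.0, -1.4]
gripper_width: 0.043
```

```bash
python3 go.py .5644 .2417 .055 170.27
```

```text
t 17.75 tcp [0.5622 0.2364 0.0948] F [ 0.5 -0.  -1.4] w 0.043 j [ 0.66  0.49 -0.2  -0.   -0.89 -0.83]
yawy 170.1 zax [-0.005  -0.0026 -1.    ]
rot deg [ 0.25 -0.2  -0.17] trans cm (tool axes now) [-0.57 -0.14  3.98] (axes after) [-0.56 -0.13  3.98]
```

>>> send_rows(translation=[[-0.5,-0.1,0.8],[0,0,0.9],[0,0,0.9],[0,0,0.7],[0,0,0]], rotation=[[0.3,-0.2,-0.2],[0,0,0],[0,0,0],[0,0,0],[0,0,0]])

```text
clock: 18.25
tcp_pos: [0.5651, 0.242, 0.0603]
tool_rot: [-2.024, 2.398, -0.002]
contact_force: [-0.4, -0.8, -1.3]
gripper_width: 0.0429
```

```bash
python3 go.py .5644 .2417 .0472 170.27;  python3 - <<'E'
from h import *
im=manip.get_image("top");s=manip.get_image("scene")
a=cv2.resize(im["color"][150:240,80:180],None,fx=4,fy=4,interpolation=cv2.INTER_CUBIC)
b=cv2.resize(s["color"][90:180,260:360],None,fx=4,fy=4,interpolation=cv2.INTER_CUBIC)
cv2.imwrite("pics/f1.png",(255*(np.hstack([a,b])/255.)**.5).astype(np.uint8))
E
```

```text
t 18.25 tcp [0.5651 0.242  0.0603] F [-0.4 -0.8 -1.3] w 0.0429 j [ 0.67  0.53 -0.23  0.   -0.81 -0.84]
yawy 170.35 zax [ 0.0034  0.0014 -1.    ]
rot deg [-0.18  0.11  0.08] trans cm (tool axes now) [0.04 0.06 1.31] (axes after) [0.04 0.06 1.31]
```

View pics/f1.png

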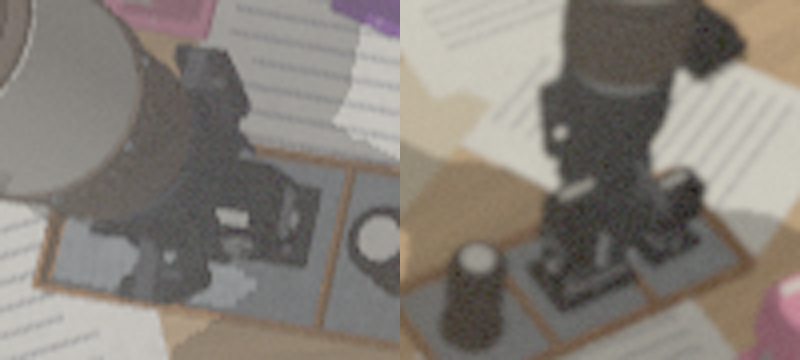

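The stamp is above its bay, clear of the dividers, and both bystanders are standing. Lowering to the floor.

>>> send_rows(translation=[[0,0,0.5],[0,0,0.4],[0,0,0.4],[0,0,0]], rotation=[[-0.2,0.1,0],[0,0,0],[0,0,0],[0,0,0]])

```text
clock: 18.75
tcp_pos: [0.5665, 0.2428, 0.0484]
tool_rot: [-2.025, 2.397, -0.0]
contact_force: [0.4, -0.2, -1.8]
gripper_width: 0.0432
```

```bash
python3 go.py .5644 .2417 .0467 170.27
```

```text
t 18.75 tcp [0.5665 0.2428 0.0484] F [ 0.4 -0.2 -1.8] w 0.0432 j [ 0.67  0.55 -0.23  0.   -0.79 -0.84]
yawy 170.37 zax [ 0.0031  0.0024 -1.    ]
rot deg [-0.15  0.16  0.1 ] trans cm (tool axes now) [0.15 0.18 0.17] (axes after) [0.15 0.18 0.17]
```

>>> send_rows(translation=[[0.1,0.2,0.15],[0,0,0.1],[0,0,0]], rotation=[[-0.1,0.2,0],[0,0,0],[0,0,0]])

```text
clock: 19.05
tcp_pos: [0.5644, 0.2423, 0.0469]
tool_rot: [-2.027, 2.399, -0.002]
contact_force: [-0.1, -0.1, -1.6]
gripper_width: 0.043
```

```bash
python3 go.py .5644 .2417 .0467 170.27
```

```text
t 19.05 tcp [0.5644 0.2423 0.0469] F [-0.1 -0.1 -1.6] w 0.043 j [ 0.67  0.55 -0.24  0.   -0.78 -0.84]
yawy 170.4 zax [ 1.4e-03 -8.0e-04 -1.0e+00]
rot deg [-0.09 -0.03  0.13] trans cm (tool axes now) [ 0.06 -0.01  0.02] (axes after) [ 0.06 -0.01  0.02]
```

>>> send_rows(translation=[[0,0,0.15],[0,0,0.1],[0,0,0]], rotation=[[-0.1,0,0],[0,0,0],[0,0,0]])

```text
clock: 19.35
tcp_pos: [0.5645, 0.2424, 0.0466]
tool_rot: [-2.028, 2.399, -0.001]
contact_force: [-2.2, -0.1, 4.9]
gripper_width: 0.0431
```

```bash
python3 go.py .5644 .2417 .0467 170.27
```

```text
t 19.35 tcp [0.5645 0.2424 0.0466] F [-2.2 -0.1  4.9] w 0.0431 j [ 0.67  0.55 -0.24  0.   -0.79 -0.84]
yawy 170.43 zax [ 4.e-04 -5.e-04 -1.e+00]
rot deg [-0.03 -0.02  0.16] trans cm (tool axes now) [ 0.07 -0.   -0.01] (axes after) [ 0.07 -0.   -0.01]
```

On the floor (force now +4.9 N). Opening.

>>> send_rows(translation=[[0,0,0],[0,0,0],[0,0,0],[0,0,0],[0,0,0],[0,0,0],[0,0,0]], rotation=[[0,0,0],[0,0,0],[0,0,0],[0,0,0],[0,0,0],[0,0,0],[0,0,0]], jaw=-1)

```text
clock: 20.05
tcp_pos: [0.5657, 0.2429, 0.0457]
tool_rot: [-2.027, 2.397, -0.001]
contact_force: [-0.3, -0.3, -0.0]
gripper_width: 0.0855
```

```bash
python3 go.py .5644 .2417 .17 170.27
```

```text
t 20.05 tcp [0.5657 0.2429 0.0457] F [-0.3 -0.3 -0. ] w 0.0855 j [ 0.67  0.55 -0.24  0.   -0.78 -0.84]
yawy 170.43 zax [ 0.0026  0.001  -1.    ]
rot deg [-0.14  0.08  0.16] trans cm (tool axes now) [  0.13   0.08 -12.43] (axes after) [  0.14   0.11 -12.43]
```

>>> send_rows(translation=[[0,0,-0.8],[0,0,-1],[0,0,-1.2],[0,0,-1.5],[0,0,-2],[0,0,-2.5],[0,0,-2.5],[0,0,-2.5],[0,0,-1],[0,0,0]], rotation=[[0,0,0],[0,0,0],[0,0,0],[0,0,0],[0,0,0],[0,0,0],[0,0,0],[0,0,0],[0,0,0],[0,0,0]])

```text
clock: 21.05
tcp_pos: [0.5659, 0.243, 0.2112]
tool_rot: [-2.022, 2.39, -0.003]
contact_force: [0.2, 0.5, 0.3]
gripper_width: 0.0853
```

>>> send_rows(translation=[[3,0,-1],[4,0,0],[4,0,0],[4,0,0],[4,0,0],[3,0,0],[0,0,0]], rotation=[[0,0,0],[0,0,0],[0,0,0],[0,0,0],[0,0,0],[0,0,0],[0,0,0]])

```text
clock: 21.75
tcp_pos: [0.5233, 0.0189, 0.2125]
tool_rot: [-2.031, 2.396, 0.006]
contact_force: [0.2, 0.4, -0.4]
gripper_width: 0.0855
```

Run:
```python
from ov import *
im=manip.get_image("top");s=manip.get_image("scene")
ov(im,[.564,.241],-.171,(85,170,185,240),4,"pics/g1.png")
ov(s,[.564,.241],-.171,(270,115,350,185),5,"pics/g2.png")
for I in(im,s):
    for l in("stamp","stamp_top"):
        print(l,[(np.round(r["location"],1).tolist(),round(r["confidence"],2)) for r in manip.pinpoint(I,l)])
```

```text
stamp [([150.6, 120.2], 0.84)]
stamp_top [([135.4, 105.5], 0.69), ([139.7, 170.7], 0.45)]
stamp [([207.8, 320.5], 0.95), ([161.9, 302.2], 0.66), ([182.0, 356.1], 0.61)]
stamp_top [([192.4, 326.4], 0.94), ([141.7, 306.1], 0.82), ([161.5, 366.4], 0.66)]
```

View pics/g1.png

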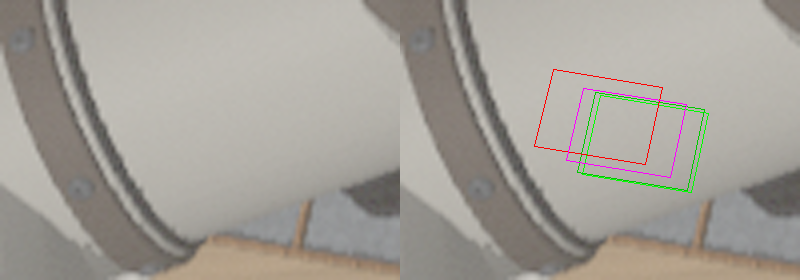

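View pics/g2.png

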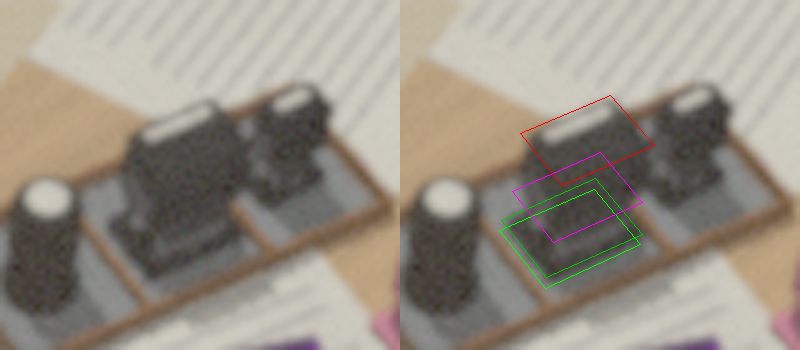

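The stamp stands upright at its old place (top at pixel 141.7/306 now, 141.7/308 before), its head is up, both bystanders stand, and the gripper is clear.

```bash
python3 -c "
from station import manip
print(manip.hand_in())"
```

```text
the job is handed in; nothing more can be done
None
```

I stamped the delivery note with the large black stamp and stood it back upright in the middle bay, then handed the job in at about 22 s of the 64 s allowed. The hand-in reported no verdict.

- **Placing:** in the scene camera the stamp sat about 2 mm from the frame's centre, square and with its front towards the foot of the form.
- **Press:** the head travelled 22.3 mm, and the vertical force jumped from 13 N to 39 N at the stop. I held it there for about 0.5 s before letting it rise.
- **Return:** the last scene picture shows the large stamp upright within a few millimetres of where it started, with its head up. The other two stamps are standing and the gripper is clear.

**Checks that failed or disagreed:**
- No ink shows in the pictures, so the full press rests on force and travel only.
- The two cameras put the frame's centre about 4 mm apart in y.
- The arm blocked the top camera during the press and at the end, so those checks used the scene camera alone.

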